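# Count to the third gap of the tea rack and push the tin in

### The job

With closed fingers, count along the tea rack by touch: starting at the end where the red sugar canister stands, put a fingertip lightly on the sprung rail over the first gap (filled gaps count too) and run it along over the second to the third, touching no steel farther on and never pressing the rail down to its stop. Only then push the blue tin along the shelf into that third gap, straight and fully home against the back board. Nothing is to be gripped or lifted: the tin stays flat on the shelf, and everything else stays where it stands.

Things in the scene. Friction and masses are not known exactly. Their poses are not given: they have to be found in the camera images.
- rack: Fixed wooden rack, dividers 42 mm high, 4 mm thick. Origin under its centre at shelf height; x points from the open front (robot side) to the back board, y along the row. Six gaps, 46 mm clear, centred at y = +125, +75, +25, -25, -75, -125 mm; divider fronts at x = -35 mm, inner face of the back board at x = +30 mm. The gaps have no floor: tins slide on the shelf itself.
- rail (a joint): Depth (m) the sprung rail is pressed: 0 at rest, stop at 0.012. Moves from about 1 N, then 0.4 N per mm; springs back. One flat strip 14 mm deep, 6 mm thick, across the whole front above the dividers, centred at rack x = -27 mm, top 62 mm above the shelf. Bright steel over each gap, black collars level with it over the dividers. A 34 mm tin passes under it even when pressed.
- tin: The loose blue tea tin to be pushed, a lying box 80 mm long (x), 34 mm wide (y), 34 mm high, about 0.2 kg. Origin at the centre of its underside. It starts lying on the shelf in front of the rack (robot side), its long axis roughly towards the rack.
- canister: Red enamel sugar canister with a white lid and steel clip latch, 92 mm across, 105 mm high; origin at the centre of its underside. It stands beyond one end of the rack (the end that counting starts from), either end.
- moka: Red enamel moka pot, waisted, black handle, 92 mm across plus the handle, 173 mm high; origin under its centre. It stands beyond the other end of the rack.
- cup: White ceramic cup with a wooden stirring stick in it, 76 mm across, cup 85 mm, stick top 163 mm high; origin under its centre.
- pump: Stainless pump dispenser bottle with black pump head, 70 mm across, 190 mm high; origin under its centre.
- tray: Clear plastic tray 200 x 130 mm, 22 mm high; origin under its centre.
- green_tin: Green tin 58 x 34 x 36 mm high stored in the end gap on the rack's +y side; origin at the centre of its underside.
- yellow_tin: Yellow tin 58 x 34 x 36 mm high stored in the end gap on the rack's -y side; origin at the centre of its underside.
- steel_1 (a point): Bright steel stretch of the rail over the first gap from the rack's +y end, 30 mm long (y) and 14 mm deep (x); 20 mm of black collar separates it from the next. This point is the centre of its top face, 62 mm above the shelf at rest.
- steel_2 (a point): Bright steel stretch of the rail over the second gap from the rack's +y end, 30 mm long (y) and 14 mm deep (x); 20 mm of black collar separates it from the next. This point is the centre of its top face, 62 mm above the shelf at rest.
- steel_3 (a point): Bright steel stretch of the rail over the third gap from the rack's +y end, 30 mm long (y) and 14 mm deep (x); 20 mm of black collar separates it from the next. This point is the centre of its top face, 62 mm above the shelf at rest.
- steel_4 (a point): Bright steel stretch of the rail over the fourth gap from the rack's +y end, 30 mm long (y) and 14 mm deep (x); 20 mm of black collar separates it from the next. This point is the centre of its top face, 62 mm above the shelf at rest.
- steel_5 (a point): Bright steel stretch of the rail over the fifth gap from the rack's +y end, 30 mm long (y) and 14 mm deep (x); 20 mm of black collar separates it from the next. This point is the centre of its top face, 62 mm above the shelf at rest.
- steel_6 (a point): Bright steel stretch of the rail over the sixth gap from the rack's +y end, 30 mm long (y) and 14 mm deep (x); 20 mm of black collar separates it from the next. This point is the centre of its top face, 62 mm above the shelf at rest.

How it is judged:
By the outcome, as a careful person would: the job done as asked, in the order asked, and still so for the second after the job is handed in, with the robot touching nothing.
It also fails if it takes over 64 s, if anything falls off the work surface, if the arm or the gripper's body presses on something with over 40 N, if the wrist force passes 120 N, or if a joint passes its speed limit or range.

### The arm

A 6-joint arm with a two-finger parallel gripper is mounted at the origin on the work surface. World frame = base frame: x ahead of the robot, y to its left, z up, the work surface at z = 0. Lengths are in m, angles in degrees, forces in N, time in s.
With the tool pointing down it reaches from about 0.375 to 0.75 m from the base axis. Payload 9 kg.
Tool frame: the origin (TCP) lies where the fingers leave the gripper's body, on its centre line; the fingertips stand 73 mm ahead of it and the grasp point (between the pads) lies 54 mm ahead of it (robot.tip_reach is the distance from the TCP to the fingertips, in m); z points along the fingers, y is the direction in which the jaws open and shut (so a half turn about z gives the same grasp; the last joint's range is limited). The gripper opens to 85 mm and grips with 20 to 120 N. Pads are 22 mm wide; open, the fingers measure 114 mm over their backs; the gripper's body (76 mm by 85 mm) begins 54 mm behind the grasp point. The pads swing forward as they close: fully open they stand 13 mm farther back than shut.
Start: joints at [-83.749, 5.964, 5.575, 89.605, 0, 77.527], TCP at [0.193, -0.568, 0.304] pointing down, gripper open.
Joint ranges: [-171.21, 171.21], [-48.23, 106.86], [-62.78, 66.21], [-105.2, 120.99], [-86.42, 89.51], [-180, 180]. Speed limits (degrees/s): [127.2, 127.2, 147.25, 180, 180, 180].

### API

Orientations are given as [roll, pitch, yaw] about the fixed x, y, z axes, in that order (R = Rz(yaw) Ry(pitch) Rx(roll)).
In Python, from plant import robot gives the robot as it stands. Calls block until the motion is done:
- robot.move_pose(position, orientation): joint-space move of the TCP to a pose.
- robot.line_to(position, vel=0.15, rotation=None, guard=None): straight line of the TCP; rotation=None keeps the orientation; vel is the mean speed in m/s. With guard (N) it stops when the force on the tool has changed by that much, and returns True; else False.
- robot.goto_joints(angles): joint-space move.
- robot.set_gripper(opening): finger opening in m; the grip force is fixed at half the most; returns when the fingers have stopped.
- robot.pause(seconds).
- robot.ik(position, orientation): joint angles nearest the present ones, or None.
- robot.observe(): the state.
- robot.grab_frame(name): name is "scene" or "top"; returns the picture (384x512x3 uint8, blue, green, red); there is no depth.
- robot.get_calibration(name): a dict with "vertical_fov" (degrees; the focal length in pixels is half the picture's height over the tangent of half this angle, whatever the lens; pixels are square), "cx", "cy" (the principal point, pixels), "k1" (the pictures are not rectified: a ray, as slopes to the right and down, at radius r is drawn at 1 + k1 r^2 times it, then the intrinsics apply), "rvec" (rotation vector, rad) and "tvec" (3), from world to camera coordinates, as OpenCV has them. Camera axes: x right, y down, z forward; pixel columns grow to the right and rows downward; lengths in m; the calibration is good to about 2 mm. A picture is of the moment at which its call begins. get_calibration takes no time and is no camera call.
A pose or a line that the arm cannot do raises robot.IKError and nothing moves.
- robot.job_done(): hands the job in, once; it reports no verdict.
The state is a dict: "time": time; "q": joint angles; "qvel": joint speeds; "joint_torque": joint torques, N m; "tool_pos": TCP position; "tcp_rot": TCP orientation; "ft_force": force on the tool from outside, world axes, zero at the start; "torque": the same for the moment, N m; "gripper_width": finger opening in m.
Only numpy, scipy, OpenCV 4.12 (cv2) and the standard library are available. Lean on these libraries where they do the work, as an engineer would, in place of code of your own. Each camera call takes 0.05 s, during which the arm holds its last target. There are 200 camera calls.

## Working session

There is one attempt and no reset: what is moved stays moved. The work goes in short steps, each a Python script; the robot and the scene stay as the last script left them, time stands still between calls to the robot, and variables do not carry over. Pictures are saved under pics/ and viewed, about 8 in all and at most 12, crops included, and the job is handed in when it is done.

```bash
mkdir -p pics; ls
python3 - <<'E'
from plant import robot
import cv2
for n in("scene","top"):
    cv2.imwrite(f"pics/{n}0.png",robot.grab_frame(n)); print(n,robot.get_calibration(n))
s=robot.observe(); print({k:s[k] for k in("time","tool_pos","tcp_rot","ft_force","gripper_width")},robot.tip_reach)
E
```

```text
pics
scene {'vertical_fov': 45.45833195243141, 'cx': 252.59007242571582, 'cy': 184.22816994869706, 'k1': 0.003799287294873371, 'rvec': array([ 2.42560666,  0.94358379, -0.26435998]), 'tvec': array([-0.39947804, -0.26075677,  1.52465393])}
top {'vertical_fov': 55.65638962136215, 'cx': 259.547539193055, 'cy': 182.81777303625057, 'k1': -0.04306405886668131, 'rvec': array([ 2.1682963 , -2.11305234,  0.17915537]), 'tvec': array([0.0032638 , 0.51988697, 0.96985732])}
{'time': 0.1, 'tool_pos': array([ 0.19258493, -0.56802545,  0.3032259 ]), 'tcp_rot': array([-1.79934388e+02, -1.54448311e-02,  1.87234561e+01]), 'ft_force': array([-0.65595138,  0.47121527, -0.47949969]), 'gripper_width': 0.08514208376084305} 0.0726
```

View pics/scene0.png

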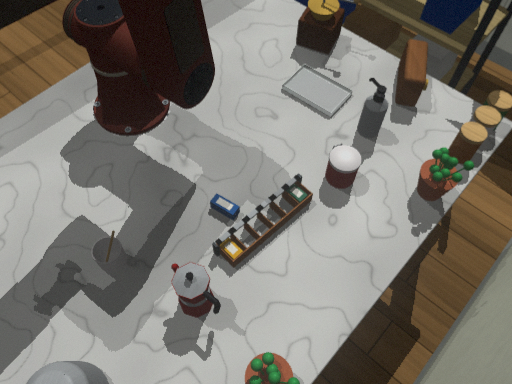

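View pics/top0.png

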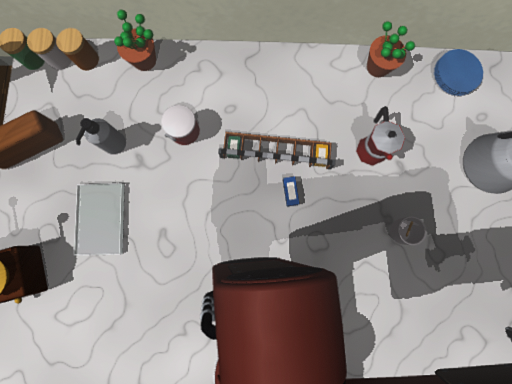

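The canister (top view 180,122) stands beside the green (+y) end of the rack, so the target is gap 3 from +y (rack y=+25). The blue tin is at (291,191). I'll zoom in next and measure.

```bash
cat > h.py <<'E'
import numpy as np, cv2
from plant import robot
def cam(n):
    c=robot.get_calibration(n); f=192/np.tan(np.radians(c["vertical_fov"]/2))
    return c,f,cv2.Rodrigues(np.array(c["rvec"]))[0],np.array(c["tvec"]).ravel()
def ray(n,u,v):
    c,f,R,t=cam(n)
    d=np.array([(u-c["cx"])/f,(v-c["cy"])/f]); s=d.copy()
    for _ in range(20): s=d/(1+c["k1"]*(s@s))
    return -R.T@t, R.T@np.array([s[0],s[1],1])
def onz(n,u,v,z):
    o,d=ray(n,u,v); return (o+d*(z-o[2])/d[2])[:2]
def proj(n,P):
    c,f,R,t=cam(n); p=R@np.array(P)+t; s=p[:2]/p[2]; s=s*(1+c["k1"]*(s@s))
    return s*f+[c["cx"],c["cy"]]
def tri(a,b):
    (o1,d1),(o2,d2)=ray("top",*a),ray("scene",*b)
    s=np.linalg.lstsq(np.c_[d1,-d2],o2-o1,rcond=None)[0]
    p,q=o1+s[0]*d1,o2+s[1]*d2; return (p+q)/2,np.linalg.norm(p-q)
E
python3 - <<'E'
from h import *
for n,(x,y,w,h) in {"top":(215,122,130,95),"scene":(200,165,125,105)}.items():
    im=cv2.imread(f"pics/{n}0.png"); c=im[y:y+h,x:x+w]
    cv2.imwrite(f"pics/{n}_c.png",cv2.resize(c,None,fx=6,fy=5.7 if h>100 else 6,interpolation=cv2.INTER_CUBIC)[:600])
    hsv=cv2.cvtColor(im,cv2.COLOR_BGR2HSV)
    for k,lo,hi in (("blue",(100,110,40),(130,255,255)),("green",(40,60,30),(90,255,255)),("yellow",(15,140,90),(32,255,255))):
        m=cv2.inRange(hsv,lo,hi); M=np.zeros_like(m); M[y:y+h,x:x+w]=m[y:y+h,x:x+w]
        cs=max(cv2.findContours(M,0,2)[0],key=cv2.contourArea)
        r=cv2.minAreaRect(cs); z=.034 if k=="blue" else .036
        print(n,k,r,cv2.contourArea(cs),onz(n,*r[0],z),[onz(n,*p,z).round(4).tolist() for p in cv2.boxPoints(r)])
E
```

```text
top blue ((290.8150329589844, 190.7976837158203), (27.522350311279297, 11.86046028137207), 81.25383758544922) 291.0 [ 0.50060643 -0.0713197 ] [[0.5361, -0.0485], [0.5421, -0.0815], [0.4655, -0.0939], [0.4597, -0.0613]]
top green ((233.5, 142.5), (13.0, 11.0), 90.0) 37.5 [0.63489702 0.09374803] [[0.6536, 0.1102], [0.6545, 0.0788], [0.6163, 0.0774], [0.6154, 0.1087]]
top yellow ((321.0, 151.0), (14.0, 12.0), 90.0) 59.5 [ 0.61689978 -0.1558926 ] [[0.637, -0.1388], [0.638, -0.1732], [0.597, -0.1729], [0.596, -0.1388]]
scene blue ((224.12307739257812, 204.28463745117188), (27.039567947387695, 11.28715991973877), 29.744882583618164) 250.5 [ 0.50215197 -0.07623372] [[0.468, -0.0997], [0.4568, -0.0662], [0.5362, -0.0528], [0.5461, -0.0859]]
scene green ((298.0, 193.49998474121094), (13.435027122497559, 10.60660171508789), 45.0) 43.5 [0.63307145 0.09065185] [[0.6131, 0.0768], [0.6128, 0.1108], [0.653, 0.1045], [0.6529, 0.0709]]
scene yellow ((233.00001525878906, 250.00001525878906), (15.55634880065918, 12.727920532226562), 45.0) 78.0 [ 0.61733777 -0.16056077] [[0.5959, -0.1764], [0.5953, -0.1414], [0.6387, -0.1448], [0.6388, -0.1792]]
```

View pics/top_c.png

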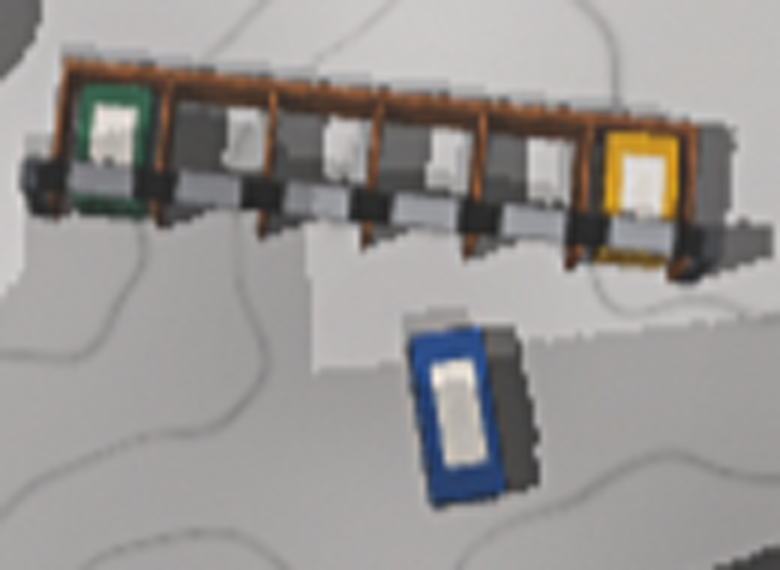

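View pics/scene_c.png

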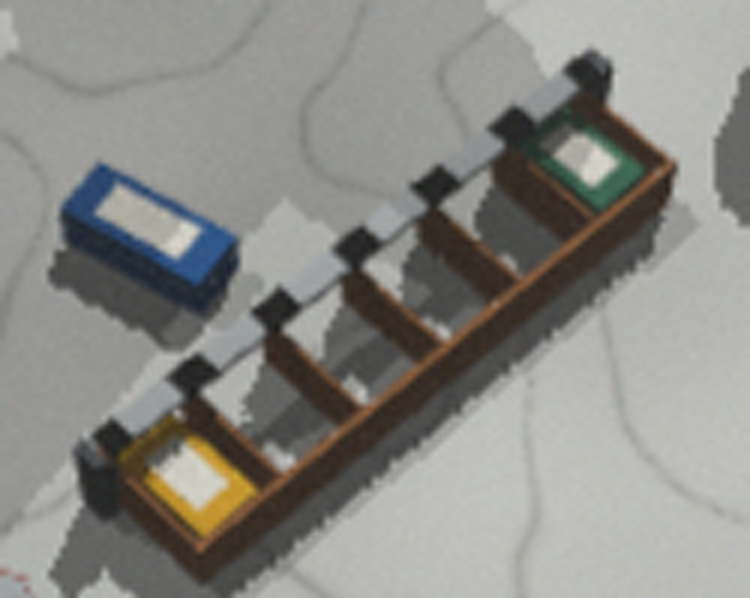

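The top crop shows the rail sloping from (40,180) to (700,245), with steel 1–6 centres near x=102, 208, 315, 425, 534 and 641. Green is in gap 1, yellow in gap 6 and gaps 2–5 are empty. The blue tin lies in front of roughly gap 4. I'll cast the steel centres from both views onto z=0.062 and fit the rack pose.

Run:
```python
from h import *
T=[(102,180),(208,190),(315,202),(425,212),(534,223),(641,235)]
S=[(550,95),(475,153),(397,215),(317,278),(235,340),(150,402)]
T=[((x+.5)/6-.5+215,(y+.5)/6-.5+122) for x,y in T]; S=[((x+.5)/6-.5+200,(y+.5)/5.7-.5+165) for x,y in S]
for a,b in zip(T,S): print(tri(a,b),onz("top",*a,.062).round(4),onz("scene",*b,.062).round(4))
L=np.array([[-.027,y] for y in(.125,.075,.025,-.025,-.075,-.125)])
for n,A in(("top",T),("scene",S)):
    W=np.array([onz(n,*p,.062) for p in A])
    H=(L-L.mean(0)).T@(W-W.mean(0)); th=np.arctan2(H[0,1]-H[1,0],H[0,0]+H[1,1])
    R=np.array([[np.cos(th),-np.sin(th)],[np.sin(th),np.cos(th)]]); t=W.mean(0)-R@L.mean(0)
    print(n,"yaw",np.degrees(th),"org",t,"res mm",((W-(L@R.T+t))*1e3).round(1).tolist())
    for k,p in(("green",.125),("yellow",-.125)): print(k,R@[0,p]+t)
    print("spacing",np.linalg.norm(W[0]-W[-1]))
# canister lid centre check
print(onz("top",180,121,.105))
```

```text
(array([0.60157447, 0.09593666, 0.06145581]), np.float64(0.0007796932010569588)) [0.6017 0.0962] [0.6016 0.0953]
(array([0.5978296 , 0.04664849, 0.0616754 ]), np.float64(0.0016209377130789104)) [0.5983 0.0473] [0.5975 0.0458]
(array([ 0.59380334, -0.00298416,  0.05968268]), np.float64(0.0021774633903240493)) [ 0.5939 -0.0021] [ 0.594  -0.0049]
(array([ 0.59034768, -0.05369541,  0.06035645]), np.float64(0.002065772188678509)) [ 0.5906 -0.0528] [ 0.5903 -0.0552]
(array([ 0.58628317, -0.1036226 ,  0.0621268 ]), np.float64(0.001608887703049827)) [ 0.5868 -0.103 ] [ 0.5857 -0.1042]
(array([ 0.58157094, -0.15268375,  0.06393973]), np.float64(0.00168537698137745)) [ 0.5826 -0.1524] [ 0.5803 -0.1527]
top yaw -4.372020344683338 org [ 0.61924172 -0.02985577] res mm [[-0.2, -0.6], [0.2, 0.3], [-0.3, 0.8], [0.2, -0.1], [0.2, -0.4], [-0.2, 0.1]]
green [0.62877074 0.09478049]
yellow [ 0.60971271 -0.15449203]
spacing 0.2493162141554617
scene yaw -4.768493926362352 org [ 0.61848595 -0.03157753] res mm [[-0.4, 0.1], [-0.3, 0.4], [0.4, -0.5], [0.8, -1.0], [0.4, -0.1], [-0.9, 1.2]]
green [0.62887719 0.09298982]
yellow [ 0.60809472 -0.15614487]
spacing 0.2489262517158553
[0.67166343 0.23450674]
```

Both views agree: the rack origin is about (0.619, -0.031) with yaw about -4.5°, six steels are spaced 249 mm over the row, and triangulated heights are 60–64 mm. Next is the touch count.

```bash
cat >> h.py <<'E'
O=np.array([.6189,-.0307]); YAW=-4.55
_c,_s=np.cos(np.radians(YAW)),np.sin(np.radians(YAW)); RR=np.array([[_c,-_s],[_s,_c]])
def P(x,y,z): # fingertip at rack (x,y), height z -> TCP
    return [*(RR@[x,y]+O),z+robot.tip_reach]
ORI=[180,0,YAW]
def rep(k):
    s=robot.observe(); p=s["tool_pos"]; print(k,"t",round(s["time"],2),"rack",(RR.T@(p[:2]-O)).round(4),"tipz",round(p[2]-robot.tip_reach,4),"F",s["ft_force"].round(2),"w",round(s["gripper_width"],4),flush=True)
E
python3 - <<'E'
from h import *
robot.set_gripper(0); 
robot.move_pose(P(-.027,.125,.215),ORI); rep("above")
robot.line_to(P(-.027,.125,.080),vel=.15); robot.pause(.3); rep("near")
print("guard",robot.line_to(P(-.027,.125,.0565),vel=.015,guard=1.5)); robot.pause(.2); rep("touch")
cv2.imwrite("pics/touch.png",robot.grab_frame("scene")); cv2.imwrite("pics/touch_t.png",robot.grab_frame("top"))
a=cv2.imread("pics/touch.png")[130:280,190:340]; b=cv2.imread("pics/touch_t.png")[90:240,190:340]
cv2.imwrite("pics/touch2.png",cv2.resize(np.hstack([a,b]),None,fx=2.6,fy=2.6,interpolation=2))
E
```

```text
above t 4.58 rack [-0.0269  0.1247] tipz 0.2149 F [-0.05  0.79 -0.6 ] w 0.0002
near t 5.92 rack [-0.0267  0.125 ] tipz 0.0806 F [-0.27 -0.1   0.31] w -0.0002
guard True
touch t 7.33 rack [-0.0273  0.125 ] tipz 0.0595 F [ 1.13 -0.01  1.91] w 0.0003
```

View pics/touch2.png

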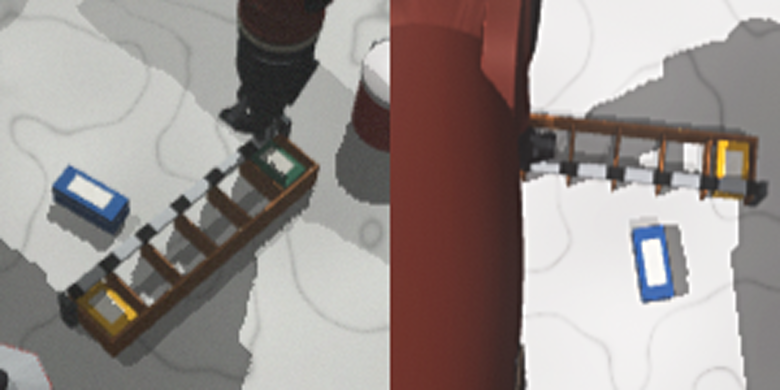

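The fingertip rests on steel 1, with about 2 N at tip height 59.5 mm, which matches a 62 mm rail pressed about 2.5 mm. Now the run along to steel 3.

Run:
```python
from h import *
z=.0585
robot.line_to(P(-.027,.125,z),vel=.01); rep("s1")
for y in(.1,.075,.05,.025): robot.line_to(P(-.027,y,z),vel=.05); rep(f"y{y}")
robot.pause(.2); rep("s3")
robot.line_to(P(-.027,.025,.09),vel=.08); rep("lift")
# over to the tin's -y side
robot.line_to(P(-.115,-.02,.14),vel=.2)
robot.line_to(P(-.115,-.115,.14),vel=.2); rep("side")
for n in("scene","top"): cv2.imwrite(f"pics/{n}1.png",robot.grab_frame(n))
im=cv2.imread("pics/scene1.png"); hsv=cv2.cvtColor(im,cv2.COLOR_BGR2HSV); m=cv2.inRange(hsv,(100,110,40),(130,255,255)); m[:150]=0;m[:,:180]=0;m[:,330:]=0
print(cv2.minAreaRect(max(cv2.findContours(m,0,2)[0],key=cv2.contourArea)))
```

```text
s1 t 7.67 rack [-0.0271  0.125 ] tipz 0.0584 F [-0.44  0.11  2.94] w -0.0002Traceback (most recent call last):
  File "<stdin>", line 4, in <module>
plant.IKError: the arm cannot follow that straight line within its joint ranges
```

Run:
```python
from h import *
rep("now"); s=robot.observe(); print(s["q"].round(2), s["tcp_rot"])
for y in(.12,.1,.075,.05,.025):
  for yaw in (YAW,YAW+90,YAW+180,YAW-90):
    q=robot.ik(P(-.027,y,.0585),[180,0,yaw]); print(y,yaw,None if q is None else np.round(q,1))
```

```text
now t 7.67 rack [-0.0271  0.125 ] tipz 0.0584 F [-0.44  0.11  2.94] w -0.0002
[  -3.21   10.05   -8.06   72.     -0.   -178.66] [ 1.79995675e+02  1.11424523e-01 -4.54871889e+00]
0.12 -4.55 [  -3.7    9.8   -8.4   71.9    0.  -179.1]
0.12 85.45 [-3.7  9.8 -8.4 71.9  0.  90.9]
0.12 175.45 [-3.7  9.8 -8.4 71.9  0.   0.9]
0.12 -94.55 [ -3.7   9.8  -8.4  71.9   0.  -89.1]
0.1 -4.55 [ -5.6   9.   -9.2  71.8   0.  178.9]
0.1 85.45 [-5.6  9.  -9.2 71.8  0.  88.9]
0.1 175.45 [-5.6  9.  -9.2 71.8  0.  -1.1]
0.1 -94.55 [ -5.6   9.   -9.2  71.8   0.  -91.1]
0.075 -4.55 [ -8.1   8.3 -10.   71.7   0.  176.5]
0.075 85.45 [ -8.1   8.3 -10.   71.7   0.   86.5]
0.075 175.45 [ -8.1   8.3 -10.   71.7   0.   -3.5]
0.075 -94.55 [ -8.1   8.3 -10.   71.7   0.  -93.5]
0.05 -4.55 [-10.5   7.7 -10.6  71.7   0.  174. ]
0.05 85.45 [-10.5   7.7 -10.6  71.7   0.   84. ]
0.05 175.45 [-10.5   7.7 -10.6  71.7   0.   -6. ]
0.05 -94.55 [-10.5   7.7 -10.6  71.7   0.  -96. ]
0.025 -4.55 [-13.    7.3 -11.   71.6   0.  171.6]
0.025 85.45 [-13.    7.3 -11.   71.6   0.   81.6]
0.025 175.45 [-13.    7.3 -11.   71.6   0.   -8.4]
0.025 -94.55 [-13.    7.3 -11.   71.6   0.  -98.4]
```

Joint 6 sits at its wrap limit (-178.7°). Letting the tool turn with the base during the slide (about -11°) keeps it in range without lifting off.

Run:
```python
from h import *
z=.0585
for y,d in((.1,3.5),(.075,6.),(.05,8.5),(.025,11.)):
    robot.line_to(P(-.027,y,z),vel=.05,rotation=[180,0,YAW-d]); rep(f"y{y}")
robot.pause(.2); rep("s3")
robot.line_to(P(-.027,.025,.09),vel=.08); rep("lift")
robot.line_to(P(-.115,-.02,.14),vel=.2)
print(robot.observe()["q"].round(1))
robot.move_pose(P(-.115,-.115,.14),[180,0,YAW+180]); rep("side"); print(robot.observe()["q"].round(1),robot.observe()["tcp_rot"])
for n in("scene","top"):
    im=robot.grab_frame(n); cv2.imwrite(f"pics/{n}1.png",im)
    x,y,w,h=(215,122,130,95) if n=="top" else (200,165,125,105)
    m=cv2.inRange(cv2.cvtColor(im,cv2.COLOR_BGR2HSV),(100,110,40),(130,255,255)); M=np.zeros_like(m); M[y:y+h,x:x+w]=m[y:y+h,x:x+w]
    cs=cv2.findContours(M,0,2)[0]
    if cs: r=cv2.minAreaRect(max(cs,key=cv2.contourArea)); print(n,r,onz(n,*r[0],.034))
a=cv2.imread("pics/scene1.png")[130:280,190:340]; b=cv2.imread("pics/top1.png")[90:240,190:340]
cv2.imwrite("pics/side.png",cv2.resize(np.hstack([a,b]),None,fx=2.6,fy=2.6,interpolation=2))
```

```text
y0.1 t 8.32 rack [-0.027   0.0995] tipz 0.0585 F [ 0.43 -1.6   2.47] w -0.0001
y0.075 t 8.97 rack [-0.027   0.0745] tipz 0.0585 F [ 0.54 -1.46  1.96] w 0.0
y0.05 t 9.62 rack [-0.0269  0.0495] tipz 0.0585 F [ 0.02 -2.01  2.42] w -0.0
y0.025 t 10.28 rack [-0.027   0.0245] tipz 0.0585 F [ 0.39 -1.09  1.77] w -0.0003
s3 t 10.47 rack [-0.027  0.025] tipz 0.0585 F [ 0.23 -1.16  1.92] w 0.0001
lift t 11.02 rack [-0.0268  0.0251] tipz 0.0904 F [-0.42 -0.39 -0.1 ] w -0.0Traceback (most recent call last):
  File "<stdin>", line 7, in <module>
plant.IKError: the arm cannot follow that straight line within its joint ranges
```

Contact held all along (about 2–2.5 N at 3.5 mm depth), and the lift-off over steel 3 was clean. I'll turn the wrist half a turn up high, then go to the tin's -y side.

Run:
```python
from h import *
robot.line_to(P(-.027,.025,.14),vel=.15)
robot.move_pose(P(-.115,-.115,.14),[180,0,YAW+180]); rep("side"); print(robot.observe()["q"].round(1),robot.observe()["tcp_rot"])
for n in("scene","top"):
    im=robot.grab_frame(n); cv2.imwrite(f"pics/{n}1.png",im)
    x,y,w,h=(215,122,130,95) if n=="top" else (200,165,125,105)
    m=cv2.inRange(cv2.cvtColor(im,cv2.COLOR_BGR2HSV),(100,110,40),(130,255,255)); M=np.zeros_like(m); M[y:y+h,x:x+w]=m[y:y+h,x:x+w]
    cs=cv2.findContours(M,0,2)[0]
    if cs: r=cv2.minAreaRect(max(cs,key=cv2.contourArea)); print(n,r,onz(n,*r[0],.034))
a=cv2.imread("pics/scene1.png")[130:280,190:340]; b=cv2.imread("pics/top1.png")[90:240,190:340]
cv2.imwrite("pics/side.png",cv2.resize(np.hstack([a,b]),None,fx=2.6,fy=2.6,interpolation=2))
```

```text
side t 13.76 rack [-0.115  -0.1149] tipz 0.1398 F [-0.62  0.04  0.17] w -0.0002
[-30.   -9.1 -18.7  80.4   0.  -25.5] [ 1.79991592e+02 -1.30360389e-02  1.75493512e+02]
scene ((224.50003051757812, 204.0), (27.328386306762695, 10.64742374420166), 30.465543746948242) [ 0.50228822 -0.07485874]
top ((290.6099853515625, 189.76998901367188), (25.45584487915039, 12.0208158493042), 81.8698959350586) [ 0.50349329 -0.07071208]
```

View pics/side.png

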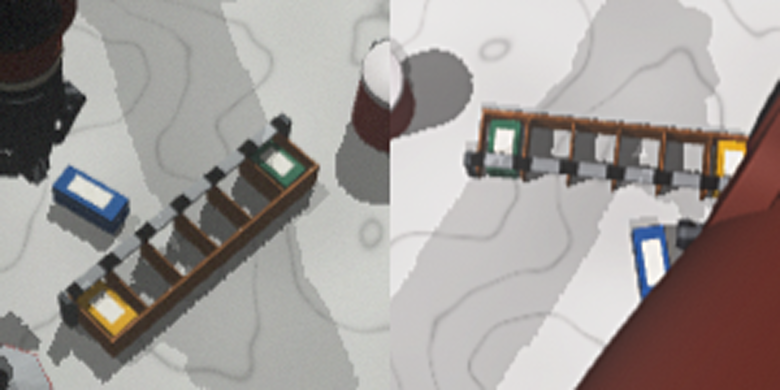

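The view shows the tin unmoved at about (0.501, -0.072) and its -y side free for the descent. The push goes sideways in rack +y with the flat of the fingers, stopping short to look.

```bash
cat >> h.py <<'E'
def look(tag,dbg=True):
    for n in("scene","top"):
        im=robot.grab_frame(n); cv2.imwrite(f"pics/{n}_{tag}.png",im)
        x,y,w,h=(215,115,130,110) if n=="top" else (195,155,135,115)
        m=cv2.inRange(cv2.cvtColor(im,cv2.COLOR_BGR2HSV),(100,110,40),(130,255,255)); M=np.zeros_like(m); M[y:y+h,x:x+w]=m[y:y+h,x:x+w]
        cs=cv2.findContours(M,0,2)[0]
        if not cs: continue
        r=cv2.minAreaRect(max(cs,key=cv2.contourArea)); B=[RR.T@(onz(n,*p,.034)-O) for p in cv2.boxPoints(r)]
        e=max([B[1]-B[0],B[2]-B[1]],key=np.linalg.norm); e=e*np.sign(e[0])
        print(n,"size",np.round(r[1],1),"rack",np.mean(B,0).round(4),"relyaw",np.degrees(np.arctan2(e[1],e[0])).round(1))
    a=cv2.imread(f"pics/scene_{tag}.png")[130:280,190:340]; b=cv2.imread(f"pics/top_{tag}.png")[90:240,190:340]
    cv2.imwrite(f"pics/{tag}.png",cv2.resize(np.hstack([a,b]),None,fx=2.6,fy=2.6,interpolation=2))
E
python3 - <<'E'
from h import *
look("pre")
robot.line_to(P(-.118,-.115,.010),vel=.15); rep("down")
robot.line_to(P(-.118,-.090,.010),vel=.06)
robot.line_to(P(-.118,-.025,.010),vel=.04); rep("pushed")
look("push1")
E
```

```text
scene size [27.  10.7] rack [-0.1136 -0.0535] relyaw 13.6
top size [25.5 12. ] rack [-0.1117 -0.049 ] relyaw 13.1
down t 14.97 rack [-0.1174 -0.1153] tipz 0.0109 F [-0.07 -0.12  0.06] w -0.0004
pushed t 17.32 rack [-0.118  -0.0251] tipz 0.01 F [ 0.04 -0.26  0.09] w -0.0
scene size [16.4 10.5] rack [-0.0928  0.0022] relyaw -8.3
```

View pics/push1.png

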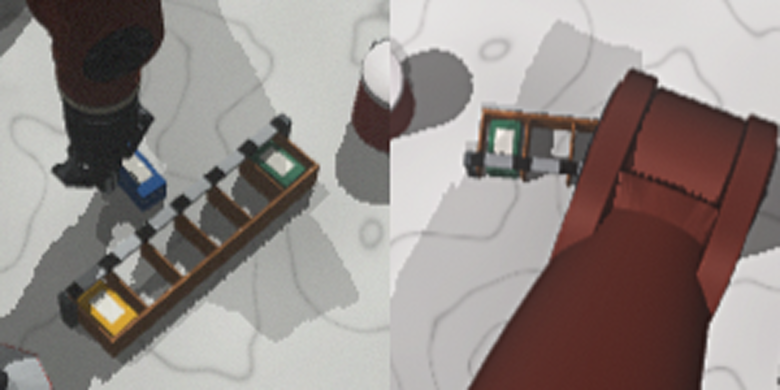

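The tin followed the fingers, but the arm partly hides it. I'll back off to measure.

Run:
```python
from h import *
robot.line_to(P(-.118,-.05,.010),vel=.1)
robot.line_to(P(-.118,-.06,.14),vel=.25)
robot.line_to(P(-.118,-.125,.14),vel=.25); rep("back")
look("push2")
```

```text
back t 18.9 rack [-0.1188 -0.1252] tipz 0.1382 F [-0.52 -0.13 -0.3 ] w -0.0002
scene size [25.8 10.7] rack [-0.1072  0.003 ] relyaw -5.9
top size [11.6 28.2] rack [-0.1085  0.0065] relyaw -5.3
```

View pics/push2.png

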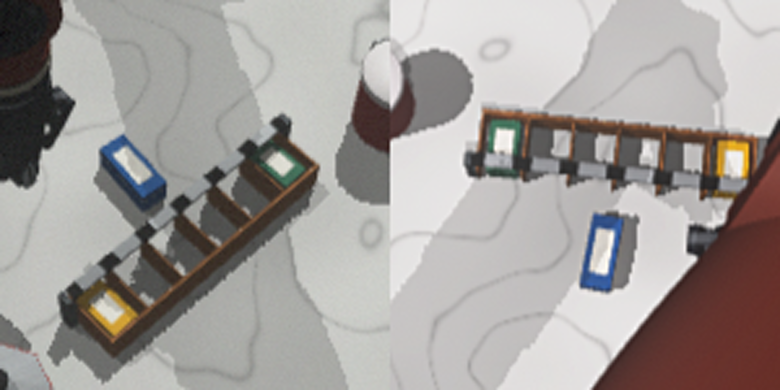

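The tin is now at rack (-0.108, 0.005) with relative yaw about -5.5°, slightly over-rotated. I'll push the remaining 20 mm a little ahead of its centre, which also squares it.

Run:
```python
from h import *
robot.line_to(P(-.102,-.06,.05),vel=.25)
robot.line_to(P(-.102,-.05,.010),vel=.12)
robot.line_to(P(-.102,-.0055,.010),vel=.04); rep("pushed")
robot.line_to(P(-.102,-.04,.010),vel=.15)
robot.line_to(P(-.115,-.06,.10),vel=.25)
robot.line_to(P(-.118,-.125,.14),vel=.25); rep("back")
look("push3")
```

```text
pushed t 21.35 rack [-0.1021 -0.0055] tipz 0.0099 F [ 0.22 -0.12 -0.36] w -0.0002
back t 22.72 rack [-0.1184 -0.125 ] tipz 0.139 F [-0.59 -0.22 -0.35] w 0.0002
scene size [25.4 10.3] rack [-0.1095  0.0232] relyaw 1.0
top size [11.5 28.1] rack [-0.1107  0.0267] relyaw 1.7
```

View pics/push3.png

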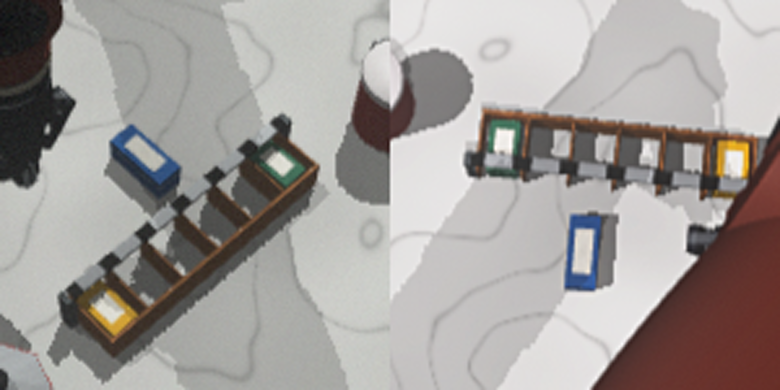

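The tin is now at rack (-0.110, 0.025) with relative yaw about 1°, squarely in front of gap 3. Next is the push from behind, guarded.

Run:
```python
from h import *
robot.line_to(P(-.195,-.05,.10),vel=.25)
robot.line_to(P(-.195,.025,.012),vel=.2); robot.pause(.2); rep("behind")
robot.line_to(P(-.168,.025,.012),vel=.06)
print(robot.line_to(P(-.100,.025,.012),vel=.04,guard=5)); rep("in"); look("push4")
```

```text
behind t 24.35 rack [-0.1941  0.0242] tipz 0.0131 F [-0.25  0.1  -0.84] w 0.0002
False
in t 26.8 rack [-0.1    0.025] tipz 0.0121 F [-0.68  0.14 -0.2 ] w 0.0002
scene size [5.7 2.1] rack [-0.0565  0.0086] relyaw -2.1
```

View pics/push4.png

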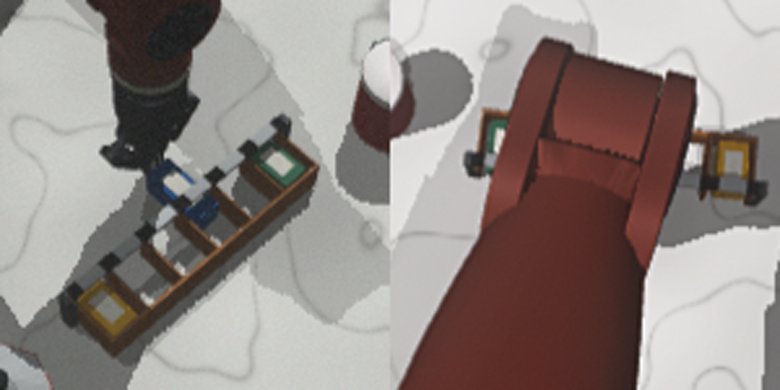

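The tin's nose is under the rail in gap 3, with no sign of jamming. I'll continue to the back board.

Run:
```python
from h import *
print(robot.line_to(P(-.072,.025,.012),vel=.04,guard=6)); rep("a")
robot.pause(.2)
print(robot.line_to(P(-.052,.025,.012),vel=.02,guard=8)); rep("home"); robot.pause(.3); rep("home2")
robot.line_to(P(-.15,.025,.012),vel=.15)
robot.line_to(P(-.17,.025,.14),vel=.25)
robot.move_pose(P(-.118,-.18,.2),[180,0,YAW+180]); rep("back")
look("fin")
im=cv2.imread("pics/scene_fin.png")[165:270,200:325]; cv2.imwrite("pics/fin_s.png",cv2.resize(im,None,fx=5,fy=5,interpolation=2))
im=cv2.imread("pics/top_fin.png")[122:190,215:345]; cv2.imwrite("pics/fin_t.png",cv2.resize(im,None,fx=6,fy=6,interpolation=2))
```

```text
False
a t 27.75 rack [-0.0719  0.025 ] tipz 0.012 F [ 0.04 -0.35 -0.03] w 0.0
True
home t 28.6 rack [-0.0607  0.025 ] tipz 0.0114 F [0.85 0.5  0.56] w -0.0002
home2 t 28.9 rack [-0.0612  0.0251] tipz 0.0111 F [0.39 0.1  0.43] w -0.0001
back t 31.19 rack [-0.1184 -0.1789] tipz 0.1989 F [-0.04  0.79 -0.12] w 0.0001
scene size [12.7 10.6] rack [0.0068 0.0232] relyaw -2.6
top size [11.5  7.4] rack [-0.0404  0.0261] relyaw -89.7
```

View pics/fin_t.png

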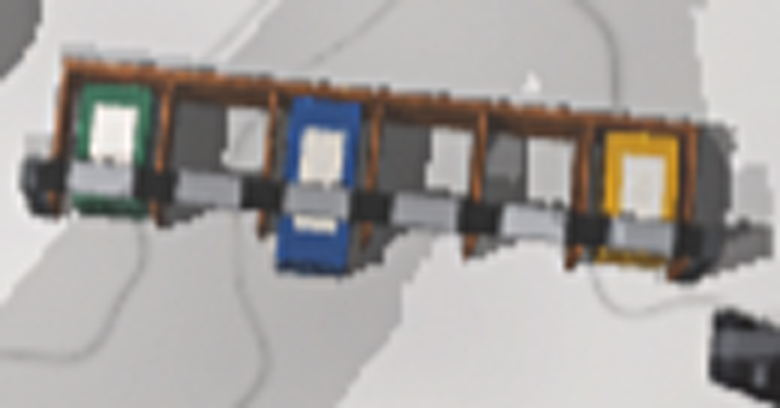

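View pics/fin_s.png

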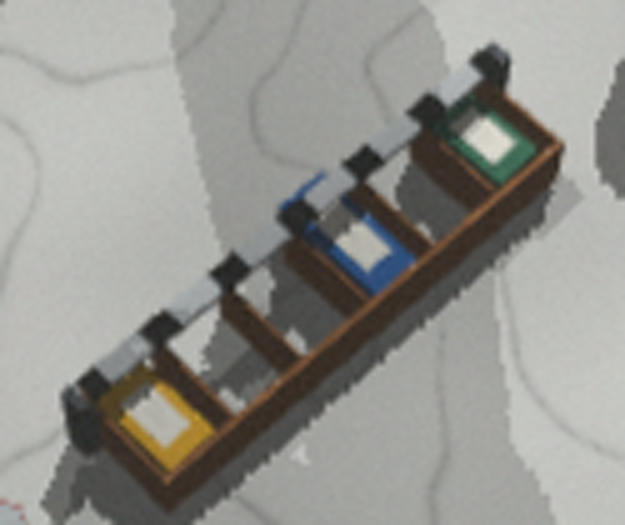

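Blue is in gap 3, with green | empty | blue on both views. I'll measure how square and how deep it sits before handing in.

```bash
cat > chk.py <<'E'
from h import *
def chk(tag):
    n="top"; im=cv2.imread(f"pics/{n}_{tag}.png").astype(float); c=cv2.resize(im[110:185,250:290],None,fx=8,fy=8,interpolation=2)
    c=np.clip(c,0,255).astype(np.uint8); m=cv2.inRange(cv2.cvtColor(c,cv2.COLOR_BGR2HSV),(100,100,40),(130,255,255))
    v,u=np.nonzero(m); Q=np.array([RR.T@(onz(n,(a+.5)/8-.5+250,(b+.5)/8-.5+110,.034)-O) for a,b in zip(u[::3],v[::3])])
    x=np.round(Q[:,0],3); E=[]
    for k in np.unique(x):
        y=Q[x==k,1]
        if len(y)>3 and np.ptp(y)>.028: E.append((k,y.min(),y.max()))
    E=np.array(E); E=E[2:-2]
    print(tag,"x range",Q[:,0].min().round(4),Q[:,0].max().round(4),"edge angles",[np.degrees(np.arctan(np.polyfit(E[:,0],E[:,i],1)[0])).round(2) for i in(1,2)],"y",E[:,1:].mean(0).round(4))
E
python3 -c "
from chk import *
chk('fin'); chk('push3')"
```

```text
Traceback (most recent call last):
  File "chk.py", line 5, in chk
    v,u=np.nonzero(m); Q=np.array([RR.T@(onz(n,(a+.5)/8-.5+250,(b+.5)/8-.5+110,.034)-O) for a,b in zip(u[::3],v[::3])])
                                         ~~~^^^^^^^^^^^^^^^^^^^^^^^^^^^^^^^^^^^^^^^^
  File "h.py", line 12, in onz
    o,d=ray(n,u,v); return (o+d*(z-o[2])/d[2])[:2]
        ~~~^^^^^^^
  File "h.py", line 7, in ray
    c,f,R,t=cam(n)
            ~~~^^^
  File "h.py", line 4, in cam
    c=robot.get_calibration(n); f=192/np.tan(np.radians(c["vertical_fov"]/2))
ValueError: time passes only in moves, steps and waits
```

```bash
sed -i 's/^def cam/import functools\n@functools.cache\ndef cam/' h.py
python3 -c "
from chk import *
rep('now'); chk('fin')"
```

```text
now t 31.29 rack [-0.1182 -0.1783] tipz 0.1993 F [-0.17  0.13  0.01] w -0.0002
fin x range -0.053 0.0303 edge angles [np.float64(-0.27), np.float64(0.68)] y [0.0095 0.042 ]
```

It measures square (within about 0.5°), centred at y=0.026, and spans x from -0.053 to +0.030. One slow second press will confirm it stayed on the back board, then I hand in.

Run:
```python
from chk import *
robot.move_pose(P(-.17,.025,.14),[180,0,YAW+180])
robot.line_to(P(-.13,.0255,.012),vel=.15)
robot.line_to(P(-.068,.0255,.012),vel=.08); robot.pause(.2)
print(robot.line_to(P(-.055,.0255,.012),vel=.01,guard=4)); rep("press"); robot.pause(.2); rep("hold")
robot.line_to(P(-.066,.0255,.012),vel=.03)
robot.line_to(P(-.15,.0255,.012),vel=.15)
robot.line_to(P(-.17,.025,.14),vel=.25)
robot.move_pose(P(-.118,-.18,.2),[180,0,YAW+180]); rep("back")
look("fin2"); chk("fin2")
for n in("scene","top"):
    im=cv2.imread(f"pics/{n}_fin2.png"); i0=cv2.imread(f"pics/{n}0.png")
    for nm,R,(lo,hi) in (("green",(215,122,60,50) if n=="top" else (270,170,55,45),((40,60,30),(90,255,255))),("yellow",(300,130,45,45) if n=="top" else (210,230,50,45),((15,140,90),(32,255,255)))):
        x,y,w,h=R; o=[]
        for j in(i0,im):
            M=cv2.moments(cv2.inRange(cv2.cvtColor(j[y:y+h,x:x+w],cv2.COLOR_BGR2HSV),lo,hi),True); o.append((round(M["m10"]/M["m00"],1),round(M["m01"]/M["m00"],1)))
        print(n,nm,o)
```

```text
True
press t 35.16 rack [-0.0607  0.0256] tipz 0.0115 F [-0.07 -0.32 -0.35] w -0.0002
hold t 35.36 rack [-0.061   0.0256] tipz 0.0111 F [0.43 0.67 0.09] w 0.0001
back t 37.93 rack [-0.1184 -0.1789] tipz 0.1989 F [ 0.44  0.13 -0.16] w 0.0003
scene size [13.4 10.6] rack [0.0058 0.0232] relyaw -2.6
top size [11.5 13.3] rack [0.0102 0.0259] relyaw -0.2
fin2 x range -0.0531 0.0303 edge angles [np.float64(-0.13), np.float64(0.85)] y [0.0094 0.042 ]
scene green [(29.4, 25.0), (28.8, 24.8)]
scene yellow [(23.6, 20.0), (24.4, 20.7)]
top green [(18.4, 19.9), (18.5, 20.4)]
top yellow [(20.9, 21.1), (21.0, 21.0)]
```

Both presses stopped at the same hard point (finger x=-0.0607), so the tin is seated. The neighbouring tins have not moved. Handing in.

```bash
python3 -c "
from h import *
robot.job_done(); rep('done')"
```

```text
the job is handed in; nothing more can be done
the job is handed in; nothing more can be done
```

The blue tin is in the third gap counted from the canister end, straight and against the back board. The job was handed in at about 38 s of the 64 s allowed; no verdict was reported.

**Count:** I put closed fingers on steel 1 and ran them over steel 2 to steel 3 without lifting. The rail was about 3.5 mm down, short of its 12 mm stop, at roughly 2–3 N. The fingers lifted off at the centre of steel 3 and touched nothing farther on.

**Push:** I pushed the tin sideways in two strokes, then forward under the rail until it stopped.

**Last checks:**
- **Depth:** Two separate guarded presses stopped at the same finger position, 60.7 mm in front of the rack origin. That matches the tin sitting on the back board.
- **Position:** The top view puts the tin centred at rack y = +26 mm (gap centre +25 mm), with its front at +30 mm.
- **Other tins:** The green and yellow tins sit where they were to within 1 pixel. I did not measure the other objects again.

**Problems and disagreements:**
- **Slide refused:** The first slide command was refused because joint 6 was at its limit, so I let the tool turn 11° during the slide; contact was kept. A later retreat line was refused for the same reason and replanned.
- **Straightness:** The two tin edges in the top view gave slightly different angles, -0.1° and +0.9°. The scene view's rougher box gave -2.6°, but the rail partly hides the tin there.

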